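# Drive a stencil brush's loose handle home with a spring hammer jig

## Robot

A 6-joint arm with a two-finger parallel gripper is mounted at the origin on the work surface. World frame = base frame: x ahead of the robot, y to its left, z up, the work surface at z = 0. Lengths are in m, angles in rad, forces in N, time in s.
With the tool pointing down it reaches from about 0.275 to 0.85 m from the base axis. Payload 5.2 kg.
Tool frame: the origin (TCP) lies midway between the tips of the shut fingers; the grasp point (between the pads) lies 19 mm behind it; z points along the fingers, y is the line along which they close (so a half turn about z gives the same grasp; the last joint's range is limited). The gripper opens to 85 mm and grips with 20 to 120 N. Pads are 22 mm wide; open, the fingers measure 114 mm over their backs; the gripper's body (76 mm by 85 mm) begins 54 mm behind the grasp point. The pads swing forward as they close: fully open they stand 13 mm farther back than shut.
Start: joints at [-1.313, 0.259, 1.535, -0, 1.348, -0.203], TCP at [0.245, -0.493, 0.195] pointing down, gripper open.
Joint ranges: [-3.14, 3.14], [-0.91, 2.08], [0.19, 2.58], [-1.22, 4.36], [0.22, 2.71], [-3.12, 3.12]. Speed limits (rad/s): [2.57, 2.57, 3.14, 3.14, 3.14, 3.14].

## Interface

Orientations are given as a rotation vector (axis times angle).
In Python, from workcell import * gives the robot as it stands.
- The arm moves only by the shell command python3 -m jog 'ROWS'. ROWS is JSON, a list that holds one entry, the list of rows, each a list of 7 numbers: the shift along the tool's x, y, z in mm, then the turn, a rotation vector about the tool's x, y, z in degrees, then the closure, from 0 (fully open) to 1 (shut). In form: [[[dx, dy, dz, rx, ry, rz, hand], ...]]. A call has 1 to 5 rows; each row shifts and turns the commanded pose from where the row before left it, along the tool's axes as they then stand; what a row does not reach is not made up. A row lasts 1/10 s, in which the tool goes at most 50 mm and 8.59 degrees, less where a joint would pass 70% of its speed; a pose out of reach is approached as far as the arm can. A call with a gripper value outside its range is refused whole. The fingers move at their own pace and stop on an object; the grip force is fixed at half the most. Time passes only in rows, so rows that do not move let the fingers close. It gives the time, the measured TCP pose, the force, the opening and the grip force at its end, in the units of the state.
- sense(): the state, without advancing time (a new reading comes with each control period).
- grab_frame(name): name is "scene" or "top"; returns a dict with "img" (420x560x3 uint8, red, green, blue), "intrinsics" (3x3 intrinsics, pixels), "dist" ([k1, k2, p1, p2, k3] as OpenCV has them; the pictures are not rectified), "extrinsics" (4x4, takes a point from camera to world coordinates). Camera axes: x right, y down, z forward; pixel columns grow to the right and rows downward; lengths in m; the calibration is good to about 2 mm. A picture is of the moment at which its call begins. There is no depth.
- close_job(): hands the job in; it is judged then, once.
The state is a dict: "time": time; "q": joint angles; "qvel": joint speeds; "joint_efforts": joint torques, N m; "ee_pos": TCP position; "tool_rot": TCP orientation; "wrist_force": force on the tool from outside, world axes, zero at the start; "wrist_torque": the same for the moment, N m; "grip_width": finger opening in m; "finger_force": force on a finger pad.
Only numpy, scipy, OpenCV 4.12 (cv2) and the standard library are available. Lean on these libraries where they do the work, as an engineer would, in place of code of your own. Each camera call takes 0.05 s, during which the arm holds its last target. There are 200 camera calls.

## Task

The stencil brush lying in the spring hammer jig has a handle that is not yet fully in its ferrule. Slide the brush gently along its saddles until the ferrule is fully against the fork, draw the hammer back by its post until the sear catches and holds it by itself, stopping when it just meets its buffer, then let go and press the trip pad so that the hammer drives the handle home. Do not push the handle in by hand, and leave the things around the jig as they are.

Things in the scene. Friction and masses are not known exactly. Their poses are not given: they have to be found in the camera images.
- jig: the fixed jig: grey base 435 x 110 x 12 mm, steel fork at one end, spring barrel (top 81 mm) at the other. Origin on the table; x (level) is the DRAW direction, fork to barrel; y points to the sear stand's side; z up. The strike axis runs along x at y = 0, 60 mm above the table. V-saddles at x = -103 and +1 mm (13 mm long) carry the brush; between them only the base lies below it.
- brush: stencil brush (65 g) on the saddles along the strike axis, bristles through the fork. Origin: centre of the ferrule's front rim; x runs along the brush to its butt, as the jig's x. Ferrule 30 mm in diameter, x = 0 to 45 mm; handle 22 mm in diameter, x = 51 to 150 mm. Grip it near x = 82 mm. Its rim starts 5 to 11 mm short of the fork; it slides at 1 N, but rubs at up to 10 N if held off centre.
- handle (a joint): how far the handle has been driven into the ferrule: 0 as found (a 6 mm gap), 0.006 when home. It sits tight, but a push of about 16 N moves it, so seat the brush with far less.
- fork_face (a point): centre of the fork's face, on the strike axis, 60 mm above the table, at jig x = -130 mm, axes as the jig's; the ferrule's rim bears on it when the brush is home. Tines 20 mm wide, 24 mm apart, 90 mm high.
- hammer (a joint): travel of the hammer (600 g) along jig x: 0 at rest, + drawn back, slightly negative as it strikes. Spring 350 N/m about 0. The sear catches it somewhere between 42 and 61 mm, as its stand happens to be set; a rubber buffer meets it 2 mm beyond that. Let go, a caught hammer stays back. After the blow it swings a little and settles at 0.
- post_top (a point): top centre of the hammer's upright cocking post, 128 mm above the table: 16 mm steel post from 72 to 120 mm above the table, under a black cap 24 mm wide and 8 mm thick. At rest it stands at jig x = 82, y = 0 mm. The sear and its stand rise to 84 mm. It can be gripped, or pulled by shut fingers placed behind it.
- pad_nominal (a point): middle of the trip pad's top when the sear stand is set mid-range: jig x = 11.5, y = 34 mm, 84 mm above the table. The true pad lies up to 9 mm from it either way along jig x: a level steel plate 32 mm (x) by 36 mm (y) on the sear lever's tail, 60 mm from its pivot on the +x side. It goes down 17 mm at most; about 8 mm trips the sear, at 8 to 15 N while it holds the hammer.
- jar_a: paint jar 58 mm wide and 62 mm high, bystander
- jar_b: paint jar 62 mm wide and 55 mm high, bystander
- jar_cap: white open cap 66 mm wide and 20 mm high, bystander
- eraser: eraser 48 x 26 x 14 mm, bystander
- sharpener: metal pencil sharpener 26 x 18 x 12 mm, bystander
- pencil: pencil 172 mm long, 9 mm thick, bystander
- spare_ferrule: spare ferrule, a tube 30 mm wide and 28 mm high, standing on the jig's base beside the fork, bystander
- buffer (a joint): how far the small rubber-faced buffer behind the hammer's side lug is pressed in: 0 untouched, up to 0.008. Spring 6 N per mm; it is there to be touched, not forced: keep it under 2 mm (12 N on top of the hammer's spring). It sits on the sear stand and is set with it.
Things that resemble listed ones, but are neither listed nor needed, are in the scene too. Of the things that look like the brush, the smallest one is meant.

How it is judged:
On the way, in this order (a step that is already met when the one before it is completed fails the run):
1. the brush is slid home: ferrule rim within 2 mm of the fork's face, the handle not yet driven (x of brush in the frame of fork_face below 0.002 m and distance between brush and fork_face below 0.005 m and value of joint handle below 0.002 m), for 0.2 s.
2. the hammer is held back by its sear alone (over 40 mm), nothing touching it, the brush still home and its handle not driven (value of joint hammer above 0.04 m and contact force between each of the arm, the fingers and hammer below 0.3 N and x of brush in the frame of fork_face below 0.004 m and value of joint handle below 0.002 m), for 0.3 s.
3. the hammer has been fired and has driven the handle home (at least 5 of 6 mm) (value of joint handle above 0.005 m and value of joint hammer below 0.03 m), for 0.1 s.
At the end, for the whole second after the job is handed in: The handle is at least 5 mm (of 6) into the ferrule, the hammer is released and within 12 mm of its rest, and the brush lies still in its saddles with its rim within 20 mm of the fork's face (value of joint handle above 0.005 m and value of joint hammer between -0.012 and 0.012 m and distance between brush and fork_face below 0.02 m and linear speed of brush below 0.03 m/s); the robot touches nothing.
It fails at once if the buffer is forced: pressed in by more than 2 mm (value of joint buffer above 0.002 m).
It fails at once if the handle is pushed in (over 3 mm) while the hammer is drawn back, that is, by hand (value of joint handle above 0.003 m and value of joint hammer above 0.03 m).
It fails at once if a bystander is moved by more than 30 mm (distance of any of jar_a, jar_b, jar_cap, eraser, sharpener, pencil, spare_ferrule from where it was at the start of the episode above 0.03 m).
It also fails if it takes over 58 s, if anything falls off the work surface, if the arm or the gripper's body presses on something with over 40 N, if the wrist force passes 120 N, or if a joint passes its speed limit or range.

## Working session

There is one attempt and no reset: what is moved stays moved. The work goes in short steps, Python scripts to look and compute and a shell command to move; the robot and the scene stay as the last step left them, time stands still between calls to the robot, and variables do not carry over. Pictures are saved under pics/ and viewed, at most 10 in all, crops included, and the job is handed in when it is done.

```bash
mkdir -p pics; cat > h.py <<'E'
import numpy as np, cv2
from workcell import *
def shot(n,fn=None):
    f=grab_frame(n)
    if fn: cv2.imwrite('pics/'+fn,f['img'][:,:,::-1])
    return f
def ray(f,uv):
    K=np.array(f['intrinsics']);d=np.array(f['dist'],float);T=np.array(f['extrinsics'])
    p=cv2.undistortPoints(np.array(uv,float).reshape(-1,1,2),K,d).reshape(-1,2)
    r=np.c_[p,np.ones(len(p))]@T[:3,:3].T
    return T[:3,3],r
def onz(f,uv,z):
    o,r=ray(f,uv); return o+r*((z-o[2])/r[:,2])[:,None]
def tri(f1,a,f2,b):
    o1,r1=ray(f1,a);o2,r2=ray(f2,b);out=[]
    for d1,d2 in zip(r1,r2):
        s=np.linalg.lstsq(np.c_[d1,-d2],o2-o1,rcond=None)[0]
        p,q=o1+s[0]*d1,o2+s[1]*d2; out.append([*((p+q)/2),np.linalg.norm(p-q)])
    return np.array(out)
def proj(f,P):
    T=np.linalg.inv(np.array(f['extrinsics']))
    return cv2.projectPoints(np.array(P,float).reshape(-1,3),cv2.Rodrigues(T[:3,:3])[0],T[:3,3],np.array(f['intrinsics']),np.array(f['dist'],float))[0].reshape(-1,2)
E
python3 - <<'E'
from h import *
import pickle
a=shot('scene','s0.png');b=shot('top','t0.png')
pickle.dump((a,b),open('f0.pkl','wb'))
np.set_printoptions(precision=3,suppress=True)
for f in(a,b):print(np.array(f['extrinsics']),f['intrinsics'])
s=sense();print(s)
E
```

```text
[[ 0.62   0.441 -0.649  1.087]
 [ 0.784 -0.341  0.518 -0.427]
 [ 0.007 -0.83  -0.558  0.642]
 [ 0.     0.     0.     1.   ]] [[379.116   0.    282.606]
 [  0.    379.116 207.055]
 [  0.      0.      1.   ]]
[[-0.014 -0.992  0.125  0.364]
 [-1.     0.015  0.005  0.07 ]
 [-0.007 -0.125 -0.992  1.126]
 [ 0.     0.     0.     1.   ]] [[417.664   0.    279.541]
 [  0.    417.664 212.511]
 [  0.      0.      1.   ]]
{'time': 0.1, 'q': array([-1.313,  0.259,  1.536, -0.   ,  1.348, -0.203]), 'qvel': array([ 0.   , -0.002, -0.003,  0.001, -0.001, -0.   ]), 'joint_efforts': array([  0.003, -44.697, -29.125,  -0.   ,   0.006,   0.   ]), 'ee_pos': array([ 0.244, -0.492,  0.195]), 'tool_rot': array([-3.057, -0.717,  0.   ]), 'wrist_force': array([ 0.117, -0.011,  0.116]), 'wrist_torque': array([0.017, 0.037, 0.011]), 'finger_force': 0.0, 'grip_width': 0.08550361467273755}
```

View pics/s0.png

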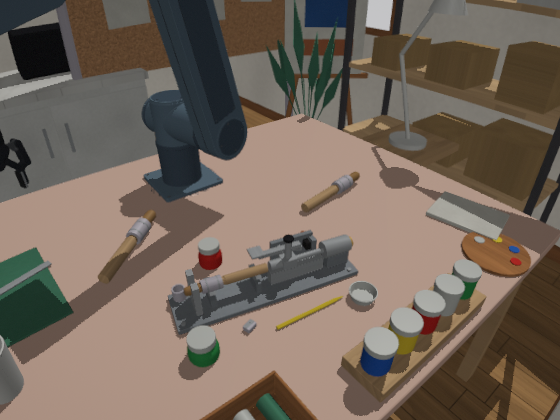

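View pics/t0.png

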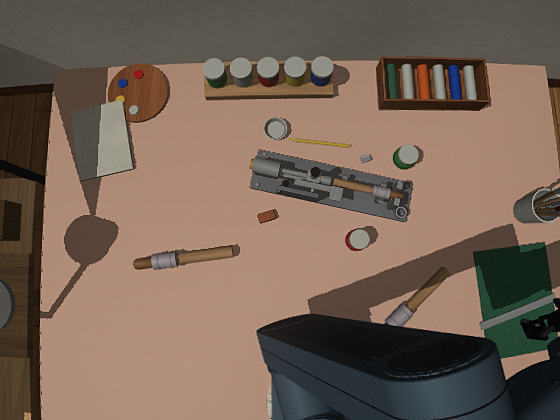

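The scene view shows the jig at about (265,275), with the brush in it (handle about 245,277) and the hammer post cap at (288,240). In the top view the jig runs from the barrel (265,165) to the fork (400,195).

Brush candidates in the top view are (185,257) on the table, (415,297) on the table, and (360,187) in the jig. The last is the smallest and lies on the saddles, so it fits the description. I'll confirm it in one enlarged crop.

```bash
python3 - <<'E'
from h import *
import pickle
a,b=pickle.load(open('f0.pkl','rb'))
A=cv2.resize(a['img'][225:330,160:368],None,fx=3.8,fy=2.85*1,interpolation=cv2.INTER_CUBIC)
B=cv2.resize(b['img'][145:225,240:420],None,fx=4.4,fy=3.7,interpolation=cv2.INTER_CUBIC)
w=790
A=cv2.resize(A,(w,299));B=cv2.resize(B,(w,300))
cv2.imwrite('pics/c0.png',np.vstack([A,B])[:,:,::-1])
# base outline top: grey mask
hsv=cv2.cvtColor(b['img'],cv2.COLOR_RGB2HSV)
m=((hsv[...,1]<75)).astype(np.uint8);m[:145]=0;m[225:]=0;m[:,:245]=0;m[:,418:]=0
m=cv2.morphologyEx(m,cv2.MORPH_CLOSE,np.ones((15,15)))
c=max(cv2.findContours(m,0,2)[0],key=cv2.contourArea)
P=onz(b,c.reshape(-1,2),0.012)
r=cv2.minAreaRect((P[:,:2]*1000).astype(np.float32));print(r,cv2.boxPoints(r), proj(b,np.c_[cv2.boxPoints(r)/1000,[.012]*4]))
E
```

```text
((628.2824096679688, -71.16290283203125), (451.9173889160156, 216.51747131347656), 77.04254913330078) [[ 472.11414 -267.0934 ]
 [ 683.1184  -315.64255]
 [ 784.4507   124.76761]
 [ 573.4464   173.31674]] [[406.28585552 222.27296647]
 [419.01275919 146.55919878]
 [260.40680719 113.12082648]
 [243.0760403  187.64889574]]
```

View pics/c0.png

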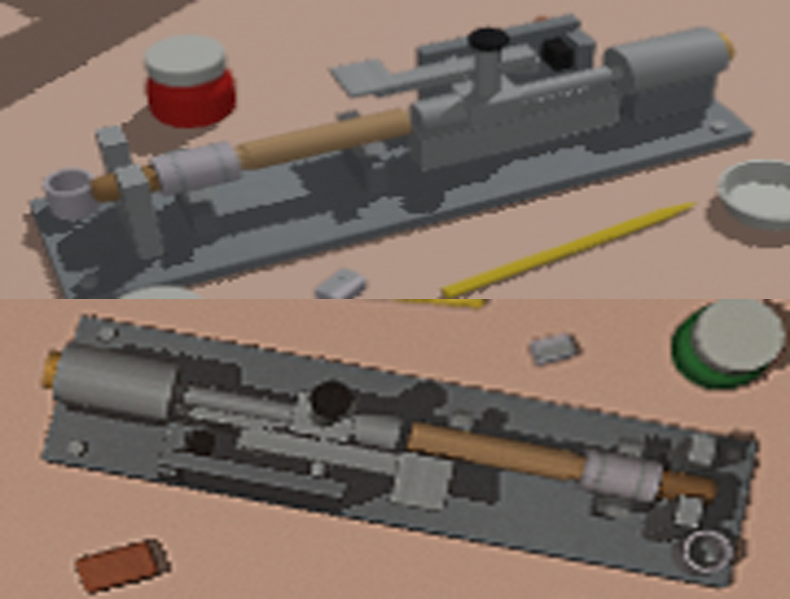

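The crop confirms it. The jig brush is the wood handle at crop (500,450) with its ferrule at (622,475), sitting between saddles just short of the fork (690,480). The cap is at (331,402), the pad at (421,482), and the spare ferrule at (708,550).

```bash
python3 - <<'E'
from h import *
import pickle
np.set_printoptions(precision=4,suppress=True)
a,b=pickle.load(open('f0.pkl','rb'))
T=lambda l:[(240+u*180/790-.4,145+(v-299)*80/300-.4) for u,v in l]
S=lambda l:[(160+u*208/790-.4,225+v*105/299-.4) for u,v in l]
C=onz(b,T([(80,315),(757,440),(735,585),(42,462)]),.012)
print(C,np.linalg.norm(np.diff(C,axis=0),axis=1))
c=C.mean(0);xd=(C[0]+C[3]-C[1]-C[2])[:2];xd/=np.linalg.norm(xd);print('centre',c,'xdir',xd,np.degrees(np.arctan2(xd[1],xd[0])))
# cap, fork tine tops(2), pad centre
tp=T([(331,402),(421,482),(703,447),(689,510)]);sp=S([(488,38),(362,76),(148,173),(113,133)])
P=tri(b,tp,a,sp);print(P)
yd=np.array([-xd[1],xd[0]])
o=P[0,:2]-.082*xd
print('origin from post',o,'in jig frame:')
for p in P:print((p[:2]-o)@xd,(p[:2]-o)@yd)
for n,uv,z in(('rim',(660,478),.075),('butt',(411,437),.071)):
    p=onz(b,T([uv]),z)[0];print(n,p,(p[:2]-o)@xd,(p[:2]-o)@yd)
for p in C:print((p[:2]-o)@xd,(p[:2]-o)@yd)
# refined colour blob for cap (dark)
for f,x,n in((b,tp[0],'t'),(a,sp[0],'s')):
    u,v=map(int,x);g=f['img'][v-8:v+9,u-8:u+9].max(2);m=(g<60)
    ys,xs=np.nonzero(m);print(n,xs.mean()+u-8,ys.mean()+v-8,m.sum())
E
```

```text
[[ 0.6812  0.1325  0.012 ]
 [ 0.5822 -0.2894  0.012 ]
 [ 0.4759 -0.2695  0.012 ]
 [ 0.572   0.1568  0.012 ]] [0.4334 0.1082 0.4369]
centre [ 0.5778 -0.0674  0.012 ] xdir [0.2242 0.9745] 77.04208605187819
[[ 0.5881 -0.0132  0.126   0.0005]
 [ 0.5407 -0.0683  0.0848  0.0023]
 [ 0.5635 -0.2272  0.0939  0.0078]
 [ 0.5186 -0.2202  0.0942  0.0002]]
origin from post [ 0.5697 -0.0931] in jig frame:
0.08200000000000002 -3.469446951953614e-18
0.01770085060430431 0.033816364872412
-0.13212340860551003 -0.02399248288087494
-0.13535264387892473 0.02129079451367604
rim [ 0.544  -0.2094  0.075 ] -0.11914854316698643 -0.000968865627230725
butt [ 0.5751 -0.0643  0.071 ] 0.029291190113571234 0.0012009134296345715
0.2448969912289642 -0.05807928629670049
-0.18847805178968344 -0.05617471599987839
-0.19290025763917512 0.051892364288711725
0.24401111359677988 0.05379693458553383
t 316.16964285714283 172.0 112
s 287.94666666666666 238.69333333333333 75
```

```bash
cat > st.py <<'E'
from h import *
np.set_printoptions(precision=4,suppress=True)
O=np.array([.5697,-.0931]);XD=np.array([.2242,.9745]);YD=np.array([-.9745,.2242])
def jig():
    s=sense();R=cv2.Rodrigues(np.array(s['tool_rot']))[0];p=np.array(s['ee_pos'])
    f=np.array(s['wrist_force'])
    print('t',round(s['time'],2),'jig',(p[:2]-O)@XD,(p[:2]-O)@YD,'z',p[2],'w',s['grip_width'],'F jig',f[:2]@XD,f[:2]@YD,f[2],'ff',s['finger_force'])
    yaw=np.degrees(np.arctan2(R[1,0],R[0,0]));print('yaw',yaw,'toolz',R[:,2]);return s,R
if __name__=='__main__':jig()
E
r='[43.4,-17.1,0,0,0,0,0.5]'
python3 -m jog '[[[43.4,-17.1,0,0,0,0,0.5],[43.4,-17.1,0,0,0,0,0.5],[43.4,-17.1,0,0,0,0,0.5],[43.4,-17.1,0,0,0,0,0.5],[43.4,-17.1,0,0,0,0,0.5]]]'
python3 -m jog '[[[43.4,-17.1,0,0,0,0,0.5],[43.4,-17.1,0,0,0,0,0.5],[43.4,-17.1,0,0,0,0,0.5],[43.4,-17.1,0,0,0,0,0.5],[43.4,-17.1,0,0,0,0,0.5]]]'
python3 -m jog '[[[0,0,0,0,0,-8.44,0.5],[0,0,0,0,0,-8.44,0.5],[0,0,0,0,0,-8.44,0.5],[0,0,0,0,0,-8.44,0.5],[0,0,0,0,0,-8.44,0.5]]]'
python3 -m jog '[[[0,0,0,0,0,-8.44,0.5],[0,0,0,0,0,0,0.5],[0,0,0,0,0,0,0.5]]]'
python3 st.py
```

```text
time: 0.6
ee_pos: [0.4017, -0.3179, 0.1951]
tool_rot: [-3.058, -0.717, 0.0]
wrist_force: [0.6, -0.5, -0.7]
grip_width: 0.0427
finger_force: 0.0
time: 1.1
ee_pos: [0.5581, -0.1447, 0.195]
tool_rot: [-3.058, -0.717, 0.001]
wrist_force: [0.6, -0.3, 0.6]
grip_width: 0.0429
finger_force: 0.0
time: 1.6
ee_pos: [0.557, -0.1462, 0.1948]
tool_rot: [-2.589, -1.778, 0.001]
wrist_force: [0.1, -0.2, -0.2]
grip_width: 0.0428
finger_force: 0.0
time: 1.9
ee_pos: [0.5571, -0.1464, 0.1951]
tool_rot: [-2.461, -1.951, 0.001]
wrist_force: [-0.2, 0.4, -0.4]
grip_width: 0.0428
finger_force: 0.0
t 1.9 jig -0.05476868322277628 0.00036599588766137586 z 0.19506329045667872 w 0.04283894799662994 F jig 0.33535001450813706 0.2311772481349546 -0.38154175347554947 ff 0.0
yaw 76.81439541236698 toolz [-0.0007  0.0003 -1.    ]
```

```bash

python3 -m jog '[[[0,0,40,0,0,0,0.5],[0,0,40,0,0,0,0.5],[0,0,30,0,0,0,0.5],[0,0,20,0,0,0,0.5],[0,0,20,0,0,0,0.5]]]'
python3 -m jog '[[[0,0,2,0,0,0,0.5],[0,0,0,0,0,0,0.68],[0,0,0,0,0,0,0.68],[0,0,0,0,0,0,0.68],[0,0,0,0,0,0,0.68]]]'
python3 - <<'E'
from st import *
import pickle
jig()
a=shot('scene');b=shot('top');pickle.dump((a,b),open('f1.pkl','wb'))
A=cv2.resize(a['img'][225:330,160:300],(790,590),interpolation=cv2.INTER_CUBIC)
cv2.imwrite('pics/c1.png',A[:,:,::-1])
E
```

```text
time: 2.4
ee_pos: [0.5568, -0.1463, 0.044]
tool_rot: [-2.461, -1.951, 0.001]
wrist_force: [-0.1, -1.1, 0.6]
grip_width: 0.0424
finger_force: 0.0
time: 2.9
ee_pos: [0.558, -0.1468, 0.0445]
tool_rot: [2.457, 1.955, 0.001]
wrist_force: [-0.5, 0.2, 0.4]
grip_width: 0.0272
finger_force: 0.0
t 2.9 jig -0.054943173240293956 -0.0005929626830340432 z 0.04452394108731203 w 0.02718625729078487 F jig 0.06369980423958314 0.52995107854732 0.4227995082967203 ff 0.0
yaw 77.02110224666592 toolz [ 0.0018 -0.0008 -1.    ]
```

View pics/c1.png

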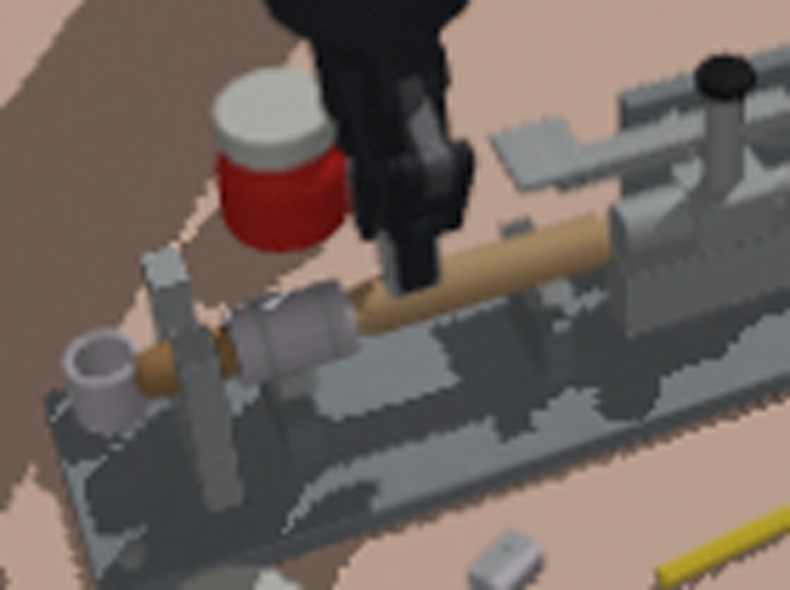

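The gripper straddles the handle just behind the ferrule, with the finger tip at crop (410,290) and the ferrule back at (355,310). I'll push on the ferrule's rear shoulder so the handle takes no load.

```bash

python3 -m jog '[[[0,0,7,0,0,0,0.68],[-2,0,0,0,0,0,0.68],[-2,0,0,0,0,0,0.68],[-2,0,0,0,0,0,0.68],[-2,0,0,0,0,0,0.68]]]'
python3 st.py
python3 -m jog '[[[-1,0,0,0,0,0,0.68],[-1,0,0,0,0,0,0.68],[-1,0,0,0,0,0,0.68],[-1,0,0,0,0,0,0.68],[0,0,0,0,0,0,0.68]]]'
python3 st.py
python3 -m jog '[[[-1,0,0,0,0,0,0.68],[-1,0,0,0,0,0,0.68],[0,0,0,0,0,0,0.68]]]'
python3 st.py
```

```text
time: 3.5
ee_pos: [0.5555, -0.1546, 0.0364]
tool_rot: [2.458, 1.956, 0.0]
wrist_force: [-0.9, 0.9, 0.6]
grip_width: 0.0271
finger_force: 0.0
t 3.5 jig -0.06309659320393705 7.142607953931901e-05 z 0.036426756236638054 w 0.027070631975568183 F jig 0.6376148214237798 1.0264953596417752 0.5507617412950023 ff 0.0
yaw 77.0301653202718 toolz [ 0. -0. -1.]
time: 4.0
ee_pos: [0.5546, -0.1583, 0.0364]
tool_rot: [2.458, 1.956, 0.0]
wrist_force: [0.5, 0.3, 0.4]
grip_width: 0.0275
finger_force: 0.0
t 4.0 jig -0.06689862254633275 0.00011708543982182074 z 0.03642154752237193 w 0.02747359378881689 F jig 0.44886795291996584 -0.43315629281349816 0.40906188788734776 ff 0.0
yaw 77.03826667395693 toolz [ 0. -0. -1.]
time: 4.3
ee_pos: [0.5541, -0.1602, 0.0364]
tool_rot: [2.458, 1.957, 0.0]
wrist_force: [-0.1, -0.0, -0.6]
grip_width: 0.0274
finger_force: 0.0
t 4.3 jig -0.0689117625289589 0.00010622771351910879 z 0.03643400910392255 w 0.027403489001288774 F jig -0.050776917902639274 0.05340652730953985 -0.6207467900755118 ff 0.0
yaw 77.03990226908913 toolz [ 0.     -0.0001 -1.    ]
```

```bash

python3 -m jog '[[[-1,0,0,0,0,0,0.68],[-1,0,0,0,0,0,0.68],[0,0,0,0,0,0,0.68]]]'
python3 st.py
python3 -m jog '[[[-1,0,0,0,0,0,0.68],[0,0,0,0,0,0,0.68]]]'
python3 st.py
python3 - <<'E'
from st import *
import pickle
a=shot('scene');b=shot('top');pickle.dump((a,b),open('f2.pkl','wb'))
A=cv2.resize(a['img'][225:330,160:300],(790,590),interpolation=cv2.INTER_CUBIC)
cv2.imwrite('pics/c2.png',A[:,:,::-1])
E
```

```text
time: 4.6
ee_pos: [0.5536, -0.1622, 0.0364]
tool_rot: [-2.458, -1.956, 0.0]
wrist_force: [0.5, 0.7, 0.5]
grip_width: 0.0275
finger_force: 0.0
t 4.6 jig -0.07091960073115684 0.00015845224745064494 z 0.036384530023723 w 0.02746441858493848 F jig 0.7429190620265427 -0.29346253892038443 0.5316638026324157 ff 0.0
yaw 77.03703233844192 toolz [-0.0001 -0.     -1.    ]
time: 4.8
ee_pos: [0.5534, -0.1631, 0.0364]
tool_rot: [2.458, 1.957, -0.0]
wrist_force: [-0.8, 0.5, 0.1]
grip_width: 0.0271
finger_force: 0.0
t 4.8 jig -0.07190577601870496 0.00014468309855374464 z 0.036422573137170004 w 0.027109773779300787 F jig 0.3060267359478863 0.8667679841514108 0.13082800063593858 ff 0.0
yaw 77.0387354624355 toolz [-0. -0. -1.]
```

View pics/c2.png

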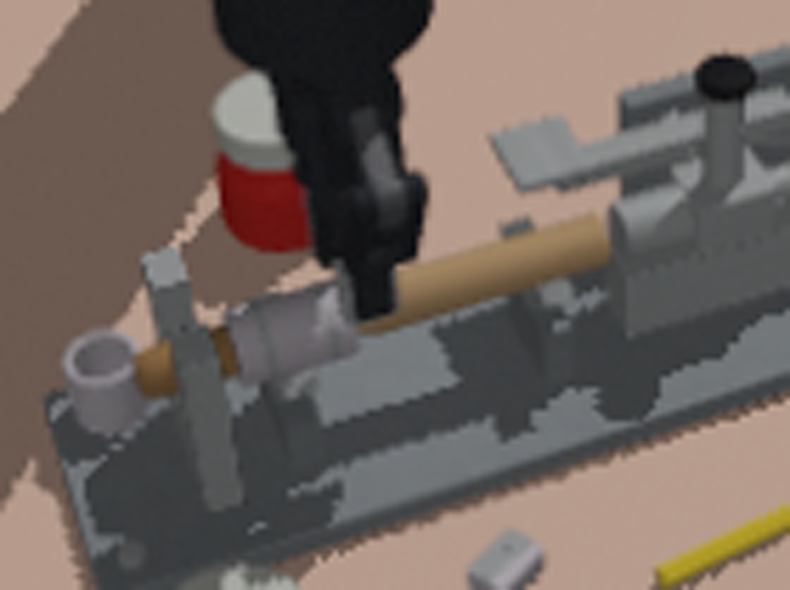

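The brush has not moved yet: the wood patch between fork and ferrule at (225,350) is unchanged. The finger's left edge, at about (340,290), has just reached the ferrule's shoulder (355,310). I'll go on in small steps.

```bash

for i in 1 2 3; do :; done
python3 -m jog '[[[-1,0,0,0,0,0,0.70],[-1,0,0,0,0,0,0.70],[0,0,0,0,0,0,0.70]]]' >/dev/null
python3 st.py
python3 -m jog '[[[-1,0,0,0,0,0,0.70],[-1,0,0,0,0,0,0.70],[0,0,0,0,0,0,0.70]]]' >/dev/null
python3 st.py
python3 - <<'E'
from st import *
import pickle
a0=pickle.load(open('f2.pkl','rb'))[0]['img'].astype(int)
a=shot('scene')
# motion of the wood/ferrule-front and butt regions: mean abs diff
d=np.abs(a['img'].astype(int)-a0).sum(2)
print('fork-ferrule',d[278:298,184:205].mean(),'butt',d[258:275,255:272].mean(),'ref',d[290:320,240:260].mean())
E
```

```text
t 5.2 jig -0.07396419313894247 0.0001083521598542192 z 0.03639388634616236 w 0.02563953534938728 F jig -0.134113457744055 0.33514896944308314 -0.6397994107355289 ff 0.0
yaw 77.03627910503442 toolz [ 0.     -0.0001 -1.    ]
t 5.5 jig -0.07596942261822488 0.0001285047106139789 z 0.03642434311977355 w 0.0257097630284525 F jig 0.33550987262967147 0.3474825515379208 0.29065311865956095 ff 0.0
yaw 77.03661384599482 toolz [ 0.     -0.0001 -1.    ]
fork-ferrule 4.369047619047619 butt 1.2422145328719723 ref 1.3983333333333334
```

```bash
python3 - <<'E'
from st import *
import pickle
a,b=pickle.load(open('f2.pkl','rb'))
def P(x,y,z): return np.r_[O+x*XD+y*YD,z]
def cr(q): return (proj(a,q)+.4-[160,225])*[790/140,590/105]
n=shot('scene')
for x,y,z in [(-72,-14,40),(-72,-25,40),(-72,-14,50),(-61,-14,40),(-83,-14,40),(-74.5,0,75),(-74.5,-15,60),(-74.5,0,45),(-68.5,-11,60),(31,-11,60),(-130,-12,90),(-119,-15,60),(-119,0,75)]:
    print(x,y,z,cr(P(x/1e3,y/1e3,z/1e3)))
A=cv2.resize(n['img'][255:310,180:260],(800,550),interpolation=cv2.INTER_CUBIC)
cv2.imwrite('pics/c3.png',A[:,:,::-1])
E
```

```text
-72 -14 40 [[373.5217 376.8939]]
-72 -25 40 [[382.8274 396.3509]]
-72 -14 50 [[371.3592 358.512 ]]
-61 -14 40 [[400.8831 368.1713]]
-83 -14 40 [[345.9389 385.6719]]
-74.5 0 75 [[347.7438 289.2067]]
-74.5 -15 60 [[363.6639 343.5858]]
-74.5 0 45 [[354.6426 345.4708]]
-68.5 -11 60 [[375.4887 331.8708]]
31 -11 60 [[617.2504 255.9553]]
-130 -12 90 [[207.0698 325.0566]]
-119 -15 60 [[248.6329 379.4571]]
-119 0 75 [[232.75   324.0349]]
```

View pics/c3.png

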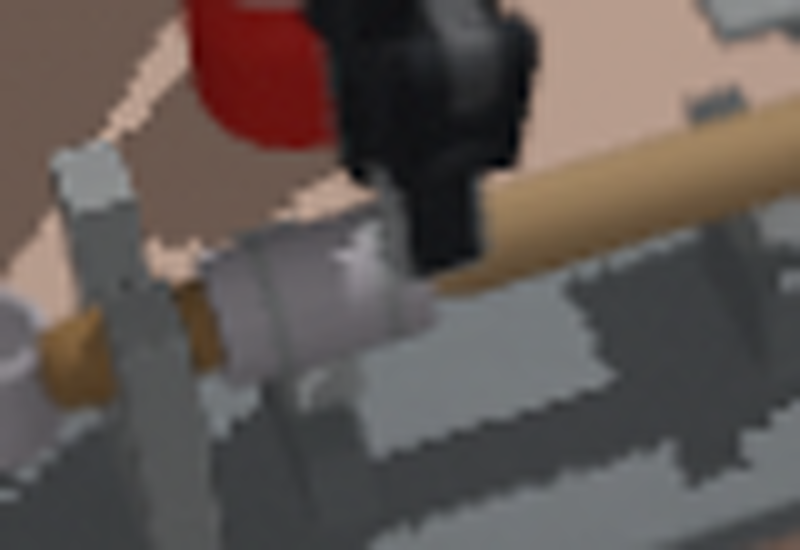

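Something disagrees here. The visible finger tip in c3, at about (445,270), sits higher than z=36 mm projects to. The start pictures also show the gripper (scene (15,165), top (540,328)), so I'll check the tool model there.

```bash
python3 - <<'E'
from st import *
import pickle
a,b=pickle.load(open('f0.pkl','rb'))
p=np.array([.244,-.492,.195])
print('scene',proj(a,p),'top',proj(b,p))
for dz in(.03,.06,.1):print(dz,proj(a,p+[0,0,dz]),proj(b,p+[0,0,dz]))
n=shot('scene')
A=cv2.resize(a['img'][90:230,0:120],(380,443),interpolation=cv2.INTER_CUBIC)
B=cv2.resize(n['img'][190:320,150:290],(410,443),interpolation=cv2.INTER_CUBIC)
C=np.hstack([A,B]);
T=cv2.resize(b['img'][280:370,480:560],(380,150*0+430)) 
cv2.imwrite('pics/c4.png',C[:,:,::-1])
E
```

```text
scene [[ 13.219  217.1702]] top [[527.5131 311.0677]]
0.03 [[  8.0418 205.5113]] [[534.873  312.3511]]
0.06 [[  2.7535 193.391 ]] [[542.6447 313.6971]]
0.1 [[ -4.4564 176.4886]] [[553.6976 315.5939]]
```

View pics/c4.png

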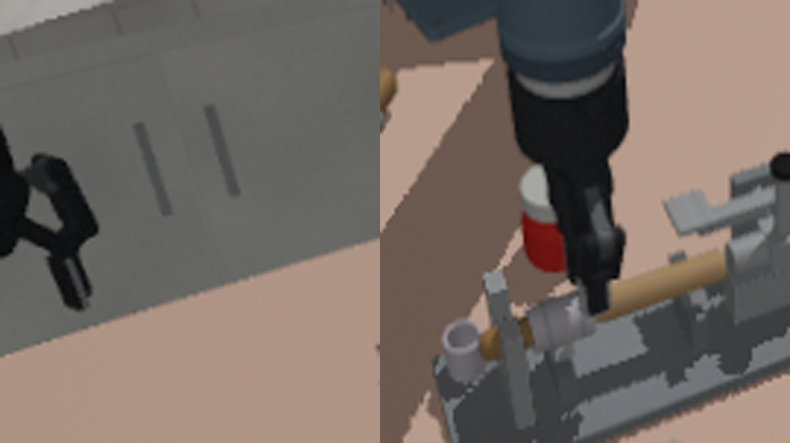

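```bash
python3 - <<'E'
from st import *
import pickle
a,b=pickle.load(open('f0.pkl','rb'))
def ony(f,uv,y):
    o,r=ray(f,[uv]);r=r[0];k=(y-(o[:2]-O)@YD)/(r[:2]@YD);p=o+k*r
    return (p[:2]-O)@XD,p[2]
for y in(-.013,-.02,-.026):print('now tip',y,ony(a,(224.5,282.2),y), 'left/right corner',ony(a,(180+41.5,255+27.5),y),ony(a,(180+47.5,255+26.5),y))
# start: triangulate the visible fingertip: scene(24,187); top window darkness
g=b['img'][300:350,515:560].max(2)
print('\n'.join(''.join('#' if v<45 else '+' if v<80 else '.' for v in r) for r in g[::2]))
g=a['img'][130:200,0:36].max(2)
print('\n'.join(''.join('#' if v<45 else '+' if v<80 else '.' for v in r) for r in g[::2]))
E
```

```text
now tip -0.013 (np.float64(-0.07214995089335412), np.float64(0.06770827793760081)) left/right corner (np.float64(-0.07860601352491575), np.float64(0.06950796325411146)) (np.float64(-0.06555052466607514), np.float64(0.06703745870331457))
now tip -0.02 (np.float64(-0.07384937219959092), np.float64(0.0748176709735573)) left/right corner (np.float64(-0.08022558022983146), np.float64(0.07659509610430848)) (np.float64(-0.0673315738282363), np.float64(0.07415514905693499))
now tip -0.026 (np.float64(-0.0753060190335082), np.float64(0.08091143643294851)) left/right corner (np.float64(-0.08161378026261631), np.float64(0.08266978140447734)) (np.float64(-0.06885818739580296), np.float64(0.08025602650289532))
#####+++++++++++++++++................#######
#++++++++++++++++....................++######
+++++++++++++...................+++++++.#####
++++++#+...................++++++++++++..####
+++...................+++++++++++++++++....##
.................++++++++++++++++++++++..####
............++++++++++++++++++++++++#########
.......+++++++++++++++++++++..+##############
..++++++++++++++++++++++#
[... 1351 characters left out ...]
##############+.+############.....
##############################......
#####+...+#################.........
####+........+###########...........
###............+#########...........
...............######++##+..........
...............+#####+++##..........
................+#####+++##.........
.................######+++##........
..................######++##+.......
...................######++##.......
...................+######++........
....................+#####++........
........................++..........
....................................
....................................
....................................
....................................
....................................
```

Ray casting puts the finger tips at z of about 70 mm, above the ferrule's sides, so the pads passed over it. The tips really stand about 30 mm higher than the reported TCP suggests. I'll back off, go lower under force watch, and check again.

```bash

python3 -m jog '[[[10,0,0,0,0,0,0.6],[10,0,0,0,0,0,0.6],[0,0,4,0,0,0,0.6],[0,0,4,0,0,0,0.6],[0,0,0,0,0,0,0.6]]]' >/dev/null;python3 st.py
python3 -m jog '[[[0,0,4,0,0,0,0.6],[0,0,4,0,0,0,0.6],[0,0,0,0,0,0,0.6]]]' >/dev/null;python3 st.py
python3 - <<'E'
from st import *
n=shot('scene')
cv2.imwrite('pics/c5.png',cv2.resize(n['img'][245:320,180:280],(800,600),interpolation=cv2.INTER_CUBIC)[:,:,::-1])
E
```

```text
t 6.15 jig -0.05554596555572257 0.0007566159137222667 z 0.027577713383890735 w 0.03445352437674939 F jig -0.8055154553054572 0.03284458412120475 0.7323779397711497 ff 0.0
yaw 77.06905377787253 toolz [-0.0014  0.0005 -1.    ]
t 6.45 jig -0.05588853854517181 0.0006790032206252065 z 0.01962297740522824 w 0.03423441901678981 F jig -0.3353062427243035 0.912657121455739 0.005925447551902961 ff 0.0
yaw 77.02395670156844 toolz [-0.0012  0.0006 -1.    ]
```

View pics/c5.png

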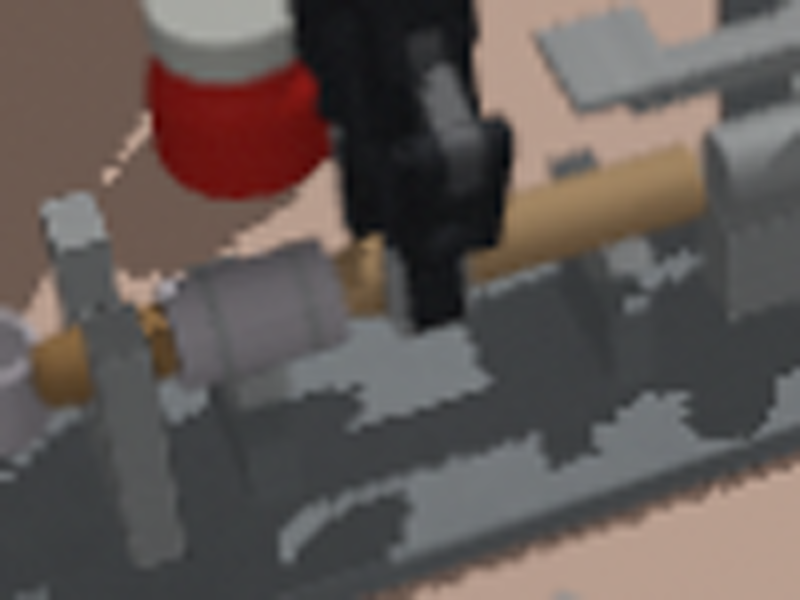

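Now the finger tip at c5 (435,325) reaches below the handle's lower edge (475,285), and the ferrule back is at (345,290). I'll go a little lower, narrow to 27 mm and push.

```bash

python3 -m jog '[[[0,0,4,0,0,0,0.6],[0,0,3,0,0,0,0.68],[0,0,0,0,0,0,0.68],[0,0.5,0,0,0,0,0.68]]]' >/dev/null;python3 st.py
python3 -m jog '[[[-2,0,0,0,0,0,0.68],[-2,0,0,0,0,0,0.68],[-1,0,0,0,0,0,0.68],[-1,0,0,0,0,0,0.68]]]' >/dev/null;python3 st.py
python3 -m jog '[[[-1,0,0,0,0,0,0.68],[-1,0,0,0,0,0,0.68],[-1,0,0,0,0,0,0.68]]]' >/dev/null;python3 st.py
python3 -m jog '[[[-1,0,0,0,0,0,0.68],[-1,0,0,0,0,0,0.68],[-1,0,0,0,0,0,0.68]]]' >/dev/null;python3 st.py
cat > d.py <<'E'
from st import *
import pickle
a0=pickle.load(open('f0.pkl','rb'))[0]['img'].astype(int)
a=shot('scene');d=np.abs(a['img'].astype(int)-a0).sum(2)
print('butt diff',d[255:275,255:275].mean(),'ref',d[260:300,320:340].mean())
# butt end along the handle: wood mask
h=cv2.cvtColor(a['img'],cv2.COLOR_RGB2HSV);m=((h[...,1]>90)&(h[...,0]<20)&(h[...,2]>90));m[:255]=0;m[285:]=0;m[:,:240]=0;m[:,285:]=0
ys,xs=np.nonzero(m);print('wood right edge',np.sort(xs)[-20:],m.sum())
E
python3 d.py
```

```text
t 6.9 jig -0.05578232981713661 -0.00022523315060315845 z 0.0132701069304699 w 0.02738972025851664 F jig -0.20203837317595058 0.5690184752113588 -1.190300810122383 ff 0.0
yaw 77.04051484314803 toolz [-0.0003  0.0002 -1.    ]
t 7.3 jig -0.06201100414679582 -0.00043548776854730395 z 0.013514279947635752 w 0.027399934490028387 F jig -0.24736534614430225 0.875068312737034 -0.5609700129068365 ff 0.0
yaw 77.03130096278885 toolz [ 0.0002 -0.0001 -1.    ]
t 7.6 jig -0.06488647613637756 -0.0003642706146726911 z 0.013424020647312067 w 0.027218415981675743 F jig -0.10941064515627551 -0.3970097571277193 -0.9384110472681209 ff 0.0
yaw 77.04042921874102 toolz [ 0.  0. -1.]
t 7.9 jig -0.06776144163797025 -0.0003492172036142181 z 0.013411190668316073 w 0.02730317644707278 F jig 0.028145508648927342 -0.43679294020679704 -0.19954002693244002 ff 0.24745719507336617
yaw 77.04186477548622 toolz [ 0.      0.0001 -1.    ]
butt diff 17.735 ref 16.4425
wood right edge [264 264 264 264 264 264 264 264 264 265 265 265 265 265 265 265 266 266
 266 266] 233
```

```bash
cat > d.py <<'E'
from st import *
import pickle
def edge(im):
    h=cv2.cvtColor(im,cv2.COLOR_RGB2HSV);m=((h[...,1]>90)&(h[...,0]<20)&(h[...,2]>90));m[:255]=0;m[285:]=0;m[:,:252]=0;m[:,285:]=0
    return m.sum()
print('wood area right of 252: start',edge(pickle.load(open('f0.pkl','rb'))[0]['img']),'now',edge(shot('scene')['img']))
E
python3 d.py
python3 -m jog '[[[-1,0,0,0,0,0,0.68],[-1,0,0,0,0,0,0.68]]]' >/dev/null;python3 st.py;python3 d.py
python3 -m jog '[[[-1,0,0,0,0,0,0.68],[-1,0,0,0,0,0,0.68]]]' >/dev/null;python3 st.py;python3 d.py
```

```text
wood area right of 252: start 129 now 125
t 8.2 jig -0.06982231443023312 -0.0003267830223976781 z 0.013402043988358509 w 0.027036425492198982 F jig -0.3003484496462541 -0.23792952930492797 0.13176063036577315 ff 0.2346969209611416
yaw 77.0447819093033 toolz [-0.  0. -1.]
wood area right of 252: start 129 now 117
t 8.45 jig -0.0718602243499203 -0.0003491164057235971 z 0.013399440715660613 w 0.027202493340958922 F jig 0.9413668988137468 0.42221409865993587 -0.14285900553603142 ff 0.23243045434355736
yaw 77.04534494847792 toolz [-0.  0. -1.]
wood area right of 252: start 129 now 111
```

The brush is sliding now.

```bash

python3 -m jog '[[[-1,0,0,0,0,0,0.68],[-1,0,0,0,0,0,0.68],[0,0,0,0,0,0,0.68]]]' >/dev/null;python3 st.py|head -1;python3 d.py
python3 -m jog '[[[-1,0,0,0,0,0,0.68],[0,0,0,0,0,0,0.68]]]' >/dev/null;python3 st.py|head -1
python3 -m jog '[[[-1,0,0,0,0,0,0.68],[0,0,0,0,0,0,0.68]]]' >/dev/null;python3 st.py|head -1;python3 d.py
python3 -m jog '[[[-1,0,0,0,0,0,0.68],[0,0,0,0,0,0,0.68]]]' >/dev/null;python3 st.py|head -1;python3 d.py
```

```text
t 8.8 jig -0.07398725916023559 -0.00036935822112129507 z 0.013404100709003115 w 0.02722111433588447 F jig 0.7337264154718616 0.519833287555058 0.26312404571595643 ff 4.076831970969974e-11
wood area right of 252: start 129 now 103
t 9.05 jig -0.07490462318330582 -0.0003778767439930053 z 0.013395405275916851 w 0.027126948870756347 F jig 0.14615203648030078 0.42364468234896335 0.7285582616826528 ff 0.012471198861021549
t 9.25 jig -0.07519326113671823 -0.00036336600370050903 z 0.013398206766712807 w 0.027425451550879842 F jig 4.0176172325852475 -0.8269108059557977 0.4198813428727079 ff 1.8640826758928597
wood area right of 252: start 129 now 98
t 9.5 jig -0.07528722419587928 -0.0003298720657139882 z 0.013386364615987793 w 0.027279820973291315 F jig 7.732229103090973 -0.895571482248636 0.7756987623198268 ff 3.782258592545986
wood area right of 252: start 129 now 99
```

The force rises at jig x = -75.3, so the ferrule is against the fork. I'll back off, open, lift and shut the hand, then measure the true tip height.

```bash

python3 -m jog '[[[3,0,0,0,0,0,0.66],[3,0,0,0,0,0,0.5],[0,0,0,0,0,0,0.5],[0,0,10,0,0,0,0.5]]]' >/dev/null 2>&1 <<<'' && python3 st.py|head -1
python3 -m jog '[[[0,0,-25,0,0,0,0.5],[0,0,-35,0,0,0,0.5],[0,0,-35,0,0,0,0.5],[0,0,-30,0,0,0,1],[0,0,0,0,0,0,1]]]' >/dev/null
python3 -m jog '[[[0,0,0,0,0,0,1],[0,0,0,0,0,0,1],[0,0,0,0,0,0,1]]]' >/dev/null;python3 st.py;python3 d.py
python3 - <<'E'
from st import *
import pickle
a=shot('scene');pickle.dump(a,open('f3.pkl','wb'))
s=sense();p=np.array(s['ee_pos']);print(proj(a,p),proj(a,p+[0,0,.03]))
u,v=proj(a,p+[0,0,.02])[0].astype(int)
g=a['img'][v-35:v+25,u-28:u+28].max(2);print('origin',u-28,v-35)
print('\n'.join(''.join('#' if x<50 else '+' if x<85 else '.' for x in r) for r in g[::2]))
E
```

```text
t 9.95 jig -0.07134645935045034 -0.0016091641619845245 z 0.004319748773125756 w 0.04235807755867373 F jig -0.4923737319343993 -0.11508481243984554 0.33704051871595153 ff 0.0
t 10.75 jig -0.07064606924455959 0.0007245344993577815 z 0.12658195875297995 w -3.7485587323996306e-05 F jig 0.08431796873277039 0.621596343180855 -0.9453848060371529 ff 0.0
yaw 77.0315959914373 toolz [-0.0029  0.0015 -1.    ]
wood area right of 252: start 129 now 100
[[220.7295 256.9558]] [[219.4236 245.6279]]
origin 191 214
...............+#############++++++#+...................
................##############+++++++...................
.................#############++++..++++................
..................+############+....++###...............
..................+#############+++++####+..............
..................+######################...............
....................+###################................
.....................+#################.................
......................################..................
......................++#########+......................
.......................++###
[... 411 characters left out ...]
................
........................................................
........................................................
........................................................
........................................................
........................................................
........................................................
........................................................
........................................................
........................................................
........................................................
........................................................
........................................................
```

The shut tips appear at about (220,244), which is 35 to 45 mm above the reported TCP height. I'll use that offset. Next I go behind the post with shut fingers, at jig x of about 42 and tips near z of about 95 mm.

```bash

python3 -m jog '[[[28,0,0,0,0,0,1],[28,0,0,0,0,0,1],[28,0,0,0,0,0,1],[28,0,0,0,0,0,1],[0,0.5,0,0,0,0,1]]]' >/dev/null;python3 st.py|head -1
python3 -m jog '[[[0,0,25,0,0,0,1],[0,0,20,0,0,0,1],[0,0,15,0,0,0,1],[0,0,7,0,0,0,1],[0,0,0,0,0,0,1]]]' >/dev/null;python3 st.py
python3 - <<'E'
from st import *
a=shot('scene')
cv2.imwrite('pics/c6.png',cv2.resize(a['img'][200:305,220:360],(800,600),interpolation=cv2.INTER_CUBIC)[:,:,::-1])
E
```

```text
t 11.35 jig 0.044431549083844585 -0.00011739503308051333 z 0.12772066656937361 w -0.00016206986925420923 F jig -0.17040351284315755 0.04689987934803163 0.29430657914999386 ff 0.0
t 11.85 jig 0.040695445417288395 3.7649412113118647e-06 z 0.06010110548021577 w 0.00010747324538585295 F jig -0.4665994901541754 -0.2486010261204098 -0.15863197081527547 ff 0.0
yaw 77.02222924677038 toolz [-0.0026  0.0005 -1.    ]
```

View pics/c6.png

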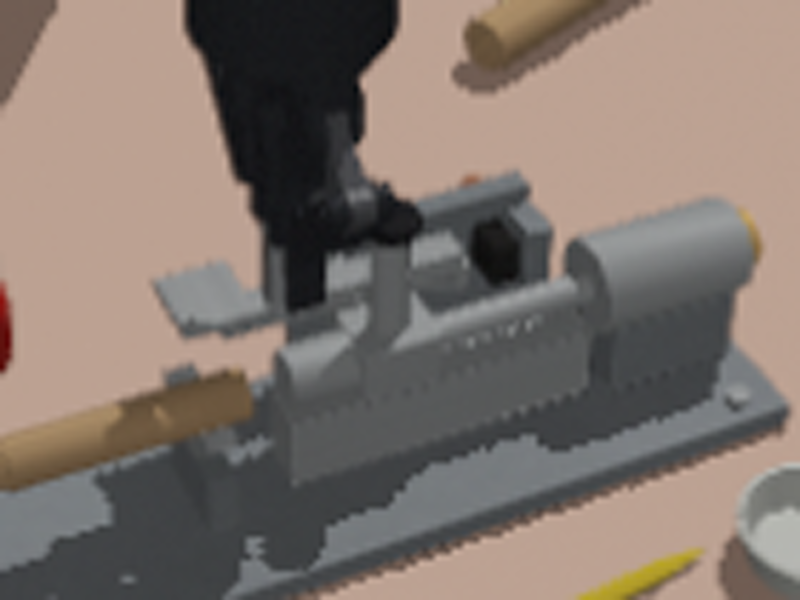

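Shut fingers stand behind the post: tip at c6 (305,305), cap at (400,222), with clear space around. Drawing begins.

```bash

for k in 1; do
python3 -m jog '[[[4,0,0,0,0,0,1],[4,0,0,0,0,0,1],[0,0,0,0,0,0,1]]]' >/dev/null;python3 st.py|head -1
python3 -m jog '[[[4,0,0,0,0,0,1],[4,0,0,0,0,0,1],[0,0,0,0,0,0,1]]]' >/dev/null;python3 st.py|head -1
python3 -m jog '[[[4,0,0,0,0,0,1],[4,0,0,0,0,0,1],[0,0,0,0,0,0,1]]]' >/dev/null;python3 st.py|head -1
python3 -m jog '[[[4,0,0,0,0,0,1],[4,0,0,0,0,0,1],[0,0,0,0,0,0,1]]]' >/dev/null;python3 st.py|head -1
done
```

```text
t 12.2 jig 0.049832403739644156 -0.0013269831158369619 z 0.06221144510944397 w -2.1515459390591144e-06 F jig -0.24389031208479736 0.31476464148651134 -0.48242106514490424 ff 0.0
t 12.5 jig 0.05783928341115326 -0.0008475072515539799 z 0.061526881038281134 w 0.00010664888846721076 F jig 0.571524588753666 -1.5132541403341555 -0.41122773549430314 ff 0.0
t 12.8 jig 0.06540587671843164 -0.0009651879166537661 z 0.06144715058910241 w -0.00027525498889416854 F jig -2.149666673470092 0.4520185746642654 0.7467961845163131 ff 0.9990485664457083
t 13.1 jig 0.07315135620055896 -0.0009822785239945037 z 0.06142172863072035 w -1.2499429740174571e-05 F jig -4.860671514604845 0.1543818390194529 0.38274021695513094 ff 2.3433117382228374
```

Contact was at tool x of about 59.3 mm, so travel = x - 59.3.

```bash

python3 -m jog '[[[4,0,0,0,0,0,1],[4,0,0,0,0,0,1],[4,0,0,0,0,0,1],[0,0,0,0,0,0,1]]]' >/dev/null;python3 st.py|head -1
python3 -m jog '[[[4,0,0,0,0,0,1],[4,0,0,0,0,0,1],[4,0,0,0,0,0,1],[0,0,0,0,0,0,1]]]' >/dev/null;python3 st.py|head -1
python3 -m jog '[[[2,0,0,0,0,0,1],[2,0,0,0,0,0,1],[0,0,0,0,0,0,1]]]' >/dev/null;python3 st.py|head -1
python3 -m jog '[[[1,0,0,0,0,0,1],[1,0,0,0,0,0,1],[0,0,0,0,0,0,1]]]' >/dev/null;python3 st.py|head -1
python3 -m jog '[[[1,0,0,0,0,0,1],[0,0,0,0,0,0,1]]]' >/dev/null;python3 st.py|head -1
```

```text
t 13.5 jig 0.08397461377721166 -0.0010744324129097552 z 0.06144474111487951 w 0.00021681263289578717 F jig -8.187327178218393 0.012655799114204225 1.70203176751855 ff 4.010043404996395
t 13.9 jig 0.09471990976067855 -0.0011372830510021116 z 0.061452338973917935 w -0.00010640813853128571 F jig -12.244962551671547 -0.4801990496923345 1.4425188744099025 ff 6.041633114218712
t 14.2 jig 0.09793804100214559 -0.0011306004571643782 z 0.06143364728377527 w 0.00027531196255663117 F jig -14.153405034382148 -0.11468220565236509 0.7255046494701112 ff 7.283754274249077
t 14.5 jig 0.09947274109139878 -0.001154781575411535 z 0.0614510075984741 w 0.00046872070566415704 F jig -15.220065659559149 -0.5397924646774479 0.5496219297649005 ff 7.9583678394556046
t 14.7 jig 0.10035245171940703 -0.0011614086190706967 z 0.06146518034178438 w -0.00033824952787914496 F jig -16.28675623620092 0.0018026904904053787 1.1437954096814198 ff 8.15854512155056
```

```bash

for i in a; do
python3 -m jog '[[[1,0,0,0,0,0,1],[0,0,0,0,0,0,1]]]' >/dev/null;python3 st.py|head -1|cut -c1-25,50-200
python3 -m jog '[[[1,0,0,0,0,0,1],[0,0,0,0,0,0,1]]]' >/dev/null;python3 st.py|head -1|cut -c1-25,50-200
python3 -m jog '[[[1,0,0,0,0,0,1],[0,0,0,0,0,0,1]]]' >/dev/null;python3 st.py|head -1|cut -c1-25,50-200
done
```

```text
t 14.9 jig 0.1013135130241932 z 0.061444849531299764 w -0.000132005070466294 F jig -16.056380132812027 0.09721414743187307 -0.2644133894241767 ff 8.215172365307808
t 15.1 jig 0.1023113758019574 z 0.0614653985412594 w 2.3853274030351135e-05 F jig -16.501154940191185 -0.33367001062978385 0.866049746086869 ff 8.239485025405884
t 15.3 jig 0.1032324876518173 z 0.06144576231857826 w 7.970779483052917e-05 F jig -16.474573715114794 -0.4590887169034872 2.0311995095812634 ff 8.378731906414032
```

```bash

python3 -m jog '[[[1,0,0,0,0,0,1],[1,0,0,0,0,0,1],[0,0,0,0,0,0,1]]]' >/dev/null;python3 st.py|head -1|cut -c1-25,50-200
python3 -m jog '[[[1,0,0,0,0,0,1],[1,0,0,0,0,0,1],[0,0,0,0,0,0,1]]]' >/dev/null;python3 st.py|head -1|cut -c1-25,50-200
python3 -m jog '[[[1,0,0,0,0,0,1],[1,0,0,0,0,0,1],[0,0,0,0,0,0,1]]]' >/dev/null;python3 st.py|head -1|cut -c1-25,50-200
python3 -m jog '[[[1,0,0,0,0,0,1],[0,0,0,0,0,0,1]]]' >/dev/null;python3 st.py|head -1|cut -c1-25,50-200
```

```text
t 15.6 jig 0.1050733027914146 z 0.061451610394619625 w -3.2117278961915326e-05 F jig -17.62745751247182 0.1586318699702809 0.8836675150901552 ff 8.647717237472534
t 15.9 jig 0.1068740324142644 z 0.06146509466345836 w -2.161768503102164e-05 F jig -18.496375448234478 0.14768982231621575 1.6506272477966304 ff 8.961171135306358
t 16.2 jig 0.10865308585514 z 0.06145578085769468 w 0.0002263336293965129 F jig -18.90376736309927 -0.27199038908517714 0.6404230156248855 ff 9.27872121334076
t 16.4 jig 0.1095539183483993 z 0.061442027086647664 w -7.414899714213162e-05 F jig -18.90357610285853 0.5518519406920888 0.3279474198097099 ff 9.47262927889824
```

```bash

python3 - <<'E'
from st import *
a=shot('scene')
cv2.imwrite('pics/c7.png',cv2.resize(a['img'][200:305,220:360],(800,600),interpolation=cv2.INTER_CUBIC)[:,:,::-1])
E
```

```text
(no output)
```

View pics/c7.png

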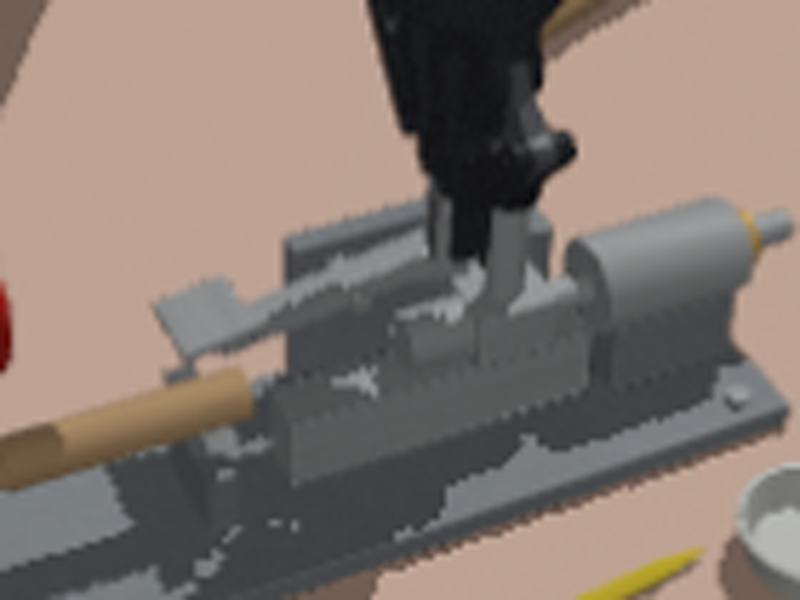

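The hammer is drawn about 50 mm (post at (505,240)). The lever's tail is dipped (pad at (205,315)), so the sear is still riding its ramp and not yet caught. I'll continue finely.

```bash

python3 -m jog '[[[1,0,0,0,0,0,1],[1,0,0,0,0,0,1],[0,0,0,0,0,0,1]]]' >/dev/null;python3 st.py|head -1|cut -c1-25,50-200
python3 -m jog '[[[1,0,0,0,0,0,1],[1,0,0,0,0,0,1],[0,0,0,0,0,0,1]]]' >/dev/null;python3 st.py|head -1|cut -c1-25,50-200
python3 -m jog '[[[1,0,0,0,0,0,1],[0,0,0,0,0,0,1]]]' >/dev/null;python3 st.py|head -1|cut -c1-25,50-200
```

```text
t 16.75 jig 0.111353963710669 z 0.06148142479617505 w -0.0002031754558029945 F jig -19.431214661275302 0.82274307893399 1.7806505546928757 ff 9.759667217731476
t 17.05 jig 0.113327520183889 z 0.061467102493207776 w 8.825220328425176e-05 F jig -19.168107291333666 -0.17918500881341703 2.651266525005082 ff 9.81440618634224
t 17.25 jig 0.1141695790965844 z 0.061461333989654414 w -0.0001480244723698983 F jig -20.369191965972 0.06033483092763081 0.7223694342791802 ff 10.102794170379639
```

```bash
cat > pad.py <<'E'
from st import *
a=shot('scene')['img']
g=cv2.cvtColor(a[235:270,245:275],cv2.COLOR_RGB2GRAY);m=(a[235:270,243:263].min(2)>120)&(cv2.cvtColor(a[235:270,243:263],cv2.COLOR_RGB2HSV)[...,1]<35)
ys,xs=np.nonzero(m);print('pad px',m.sum(),xs.mean()+243,ys.mean()+235)
E
python3 pad.py
python3 -m jog '[[[1,0,0,0,0,0,1],[0,0,0,0,0,0,1]]]' >/dev/null;python3 st.py|head -1|cut -c1-25,50-200
python3 pad.py
python3 -m jog '[[[1,0,0,0,0,0,1],[0,0,0,0,0,0,1]]]' >/dev/null;python3 st.py|head -1|cut -c1-25,50-200
python3 pad.py
```

```text
pad px 140 255.12142857142857 253.75714285714287
t 17.5 jig 0.1150572932134144 z 0.061460902033554615 w 1.3576956246676369e-05 F jig -21.51755902318719 -0.18449717009190092 2.1199767194925325 ff 10.284962207078934
pad px 137 255.06569343065692 253.85401459854015
t 17.75 jig 0.1159679056654065 z 0.061462142835075735 w -0.0001142929754230697 F jig -20.949175304269907 -0.6089303132723214 2.510748292583773 ff 10.42003646492958
pad px 137 255.1167883211679 253.75912408759123
```

```bash

python3 -m jog '[[[1,0,0,0,0,0,1],[0,0,0,0,0,0,1]]]' >/dev/null;python3 st.py|head -1|cut -c1-25,50-200
python3 pad.py
python3 -m jog '[[[0.5,0,0,0,0,0,1],[0,0,0,0,0,0,1]]]' >/dev/null;python3 st.py|head -1|cut -c1-25,50-200
python3 pad.py
python3 -m jog '[[[0.5,0,0,0,0,0,1],[0,0,0,0,0,0,1]]]' >/dev/null;python3 st.py|head -1|cut -c1-25,50-200
python3 pad.py
```

```text
t 18.0 jig 0.11698591439501 z 0.06146383491901851 w -0.00021650951815843818 F jig -21.181496726450703 -0.3904044966657523 1.670722802175609 ff 10.377892255783081
pad px 135 255.17777777777778 251.22962962962964
t 18.25 jig 0.1173881282298357 z 0.06144627125635115 w -0.00014082823262211145 F jig -21.489757137915618 0.2100334145733287 2.2954558924675403 ff 10.504284650087357
pad px 134 255.15671641791045 251.27611940298507
t 18.5 jig 0.1177486689342614 z 0.061470424619176435 w 0.00021406038677535796 F jig -21.94771361560424 -0.3595034372977288 2.3027658747356328 ff 10.75405016541481
pad px 135 255.15555555555557 251.23703703703703
```

The pad sprang back up (row 253.8 to 251.2), so the sear has dropped in. One more half-millimetre, then I ease off slowly.

```bash

python3 -m jog '[[[0.5,0,0,0,0,0,1],[0,0,0,0,0,0,1]]]' >/dev/null;python3 st.py|head -1|cut -c1-25,50-200
python3 -m jog '[[[-1,0,0,0,0,0,1],[-1,0,0,0,0,0,1],[0,0,0,0,0,0,1]]]' >/dev/null;python3 st.py|head -1|cut -c1-25,50-200
python3 -m jog '[[[-1,0,0,0,0,0,1],[-1,0,0,0,0,0,1],[0,0,0,0,0,0,1]]]' >/dev/null;python3 st.py|head -1|cut -c1-25,50-200
python3 -m jog '[[[-2,0,0,0,0,0,1],[-2,0,0,0,0,0,1],[0,0,0,0,0,0,1]]]' >/dev/null;python3 st.py|head -1|cut -c1-25,50-200
```

```text
t 18.75 jig 0.1179479984931016 z 0.06149677702929686 w -4.935201777074685e-05 F jig -22.503920104668968 -0.5745361079724027 2.034928948514838 ff 11.293887197971344
t 19.05 jig 0.1164592115253647 z 0.061474092018926806 w 0.0001508641344500775 F jig -21.526189094597676 -0.007710600443946447 0.9650650461154793 ff 10.360829383134842
t 19.35 jig 0.1155477422863821 z 0.06146308336362211 w -0.00012782632788335734 F jig -16.44746393090828 -0.27264654617547057 0.979775732709278 ff 8.496747761964798
t 19.65 jig 0.1153597213627268 z 0.06145076399529782 w -0.00021686103848981783 F jig -3.946771079274517 -0.40976072029676436 -0.18121909182968893 ff 2.320675402879715
```

The sear holds it: the force is falling to zero with the fingers stopped there. I'll retreat and go over the pad.

```bash

python3 -m jog '[[[-5,0,0,0,0,0,1],[-10,0,0,0,0,0,1],[-10,0,-20,0,0,0,1],[-10,0,-20,0,0,0,1],[0,0,0,0,0,0,1]]]' >/dev/null;python3 st.py|head -1|cut -c1-25,50-200
python3 pad.py
python3 -m jog '[[[-20,-12,0,0,0,0,1],[-20,-12,0,0,0,0,1],[-20,-12,0,0,0,0,1],[0,0,0,0,0,0,1],[0,0,0,0,0,0,1]]]' >/dev/null;python3 st.py
python3 - <<'E'
from st import *
b=shot('top');
import pickle;a0,b0=pickle.load(open('f0.pkl','rb'))
a=shot('scene')
A=cv2.resize(a['img'][195:310,180:355],(790,520),interpolation=cv2.INTER_CUBIC)
cv2.imwrite('pics/c8.png',A[:,:,::-1])
E
```

```text
t 20.15 jig 0.079742055613996 z 0.1041437066145552 w -4.175087585653161e-05 F jig 0.21040379433365383 -0.8432446447649733 1.1392392127539672 ff 0.0
pad px 134 255.15671641791045 251.27611940298507
t 20.7 jig 0.021043843058767647 0.03552385181287307 z 0.10073014662540955 w 0.0002480067115556225 F jig -0.2153424530188639 0.9540953944887012 0.2627505460561994 ff 0.0
yaw 76.98865558703477 toolz [-0.0007  0.001  -1.    ]
```

View pics/c8.png

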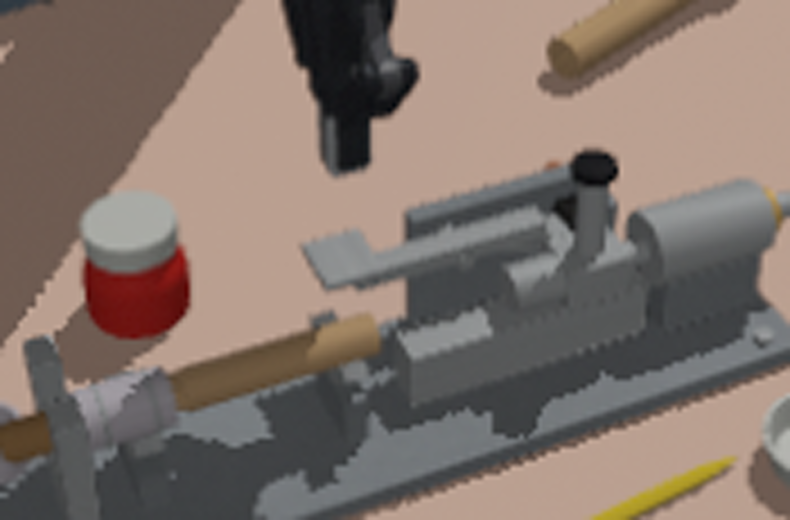

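The hammer is held back (cap at c8 (593,165)) and the brush rests at the fork. The fingers (345,165) are over the pad (345,260). I'll descend and press.

```bash

python3 -m jog '[[[-3,0,15,0,0,0,1],[0,0,15,0,0,0,1],[0,0,10,0,0,0,1],[0,0,5,0,0,0,1],[0,0,0,0,0,0,1]]]' >/dev/null;python3 st.py|head -1
python3 -m jog '[[[0,0,3,0,0,0,1],[0,0,3,0,0,0,1],[0,0,0,0,0,0,1]]]' >/dev/null;python3 st.py|head -1
python3 -m jog '[[[0,0,2,0,0,0,1],[0,0,2,0,0,0,1],[0,0,0,0,0,0,1]]]' >/dev/null;python3 st.py|head -1
python3 pad.py
```

```text
t 21.3 jig 0.018157985796309853 0.0354971085038948 z 0.05562903821122366 w 4.546603629230005e-05 F jig -0.3571291896253023 0.4420651474033045 -0.10651388763111633 ff 0.0
t 21.6 jig 0.01771486176745296 0.035124538067915635 z 0.050387674944539274 w 0.00021194444052952826 F jig 0.4604387146515162 0.6115560884648613 -0.21045511761710461 ff 0.0
t 21.9 jig 0.017426236984212383 0.034666587868181914 z 0.047392073792214946 w 0.00015941304989930177 F jig -0.31035766130141984 1.719306019487393 5.537262721449395 ff 3.0833580857142806
pad px 13 260.15384615384613 252.76923076923077
```

Contact with the pad at about 48.5 mm reported height; pressing about 8 to 10 mm.

```bash

python3 -m jog '[[[0,0,3,0,0,0,1],[0,0,3,0,0,0,1],[0,0,0,0,0,0,1]]]' >/dev/null;python3 st.py|head -1
python3 -m jog '[[[0,0,2,0,0,0,1],[0,0,2,0,0,0,1],[0,0,0,0,0,0,1]]]' >/dev/null;python3 st.py|head -1
python3 - <<'E'
from st import *
a=shot('scene')['img']
g=a[225:262,280:325].max(2)
ys,xs=np.nonzero(g<45);print('cap dark px',len(xs),xs.mean()+280,ys.mean()+225)
E
```

```text
t 22.25 jig 0.016945626965228337 0.03458714911792133 z 0.04126769636187622 w -0.0001816635264405474 F jig -2.446020073834945 0.4844176612826253 2.970743950994914 ff 1.7179377330467105
t 22.55 jig 0.017494184355020374 0.03474857747773794 z 0.036222025314910374 w 8.773421060787004e-05 F jig -2.310511860283669 -0.600256052704344 1.921921957813651 ff 1.2886006152257323
cap dark px 136 299.50735294117646 241.10294117647058
```

The force dropped, so the hammer should have fired. I'll lift clear and check by numbers against the start picture.

```bash

python3 -m jog '[[[0,0,-20,0,0,0,1],[0,0,-35,0,0,0,1],[0,0,-35,0,0,0,1],[0,0,-35,0,0,0,1],[0,0,0,0,0,0,1]]]' >/dev/null
python3 -m jog '[[[-30,-30,0,0,0,0,1],[-30,-30,0,0,0,0,1],[-30,-30,0,0,0,0,1],[0,0,0,0,0,0,1],[0,0,0,0,0,0,1]]]' >/dev/null;python3 st.py|head -1
python3 - <<'E'
from st import *
import pickle
a0=pickle.load(open('f0.pkl','rb'))[0]; a=shot('scene')
f1=pickle.load(open('f3.pkl','rb'))
for n,f in(('start',a0),('slid',f1),('now',a)):
    im=f['img'];g=im[231:247,278:300].max(2);ys,xs=np.nonzero(g<60)
    h=cv2.cvtColor(im,cv2.COLOR_RGB2HSV)
    m=(h[...,1]>90)&(h[...,0]<20)&(h[...,2]>90);m[:255]=0;m[285:]=0;m[:,:252]=0;m[:,285:]=0
    print(n,'cap',len(xs),xs.mean()+278,ys.mean()+231,'butt wood px',m.sum())
    # wood along handle axis
    def P(x):return np.r_[O+x*XD,.068]
    xs_=np.arange(-.1,.04,.002);q=proj(f,[P(x) for x in xs_]).round().astype(int)
    print(''.join('#' if h[v,u,1]>85 else '.' for u,v in q))
E
```

```text
t 23.6 jig -0.07230770909517031 0.1257227714824116 z 0.16087496454220937 w -0.00020036132024484171 F jig -0.3817724135659938 -0.9724930011800269 0.4201710233845803 ff 0.0
start cap 75 287.94666666666666 238.69333333333333 butt wood px 129
..............###################################################.....
slid cap 73 288.06849315068496 238.6986301369863 butt wood px 100
.........####################################################.........
now cap 74 288.6756756756757 238.56756756756758 butt wood px 81
..........################################################............
```

```bash

python3 -m jog '[[[0,0,0,0,0,0,1],[0,0,0,0,0,0,1],[0,0,0,0,0,0,1],[0,0,0,0,0,0,1],[0,0,0,0,0,0,1]]]' >/dev/null
python3 - <<'E'
from st import *
im=shot('scene')['img'];g=im[231:247,278:300].max(2);ys,xs=np.nonzero(g<60);print(xs.mean()+278)
print(close_job())
E
```

```text
288.6756756756757
the job is handed in; nothing more can be done
None
```

The brush was slid to the fork, the hammer cocked on its sear and tripped, and the pictures show the handle driven in about 6 mm with the hammer back within about 2 mm of rest; the job is handed in with no verdict returned, and I viewed 11 pictures, one over the limit of 10.

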